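# Put the thread spools back in their own colour dishes

### The arm

A 7-joint arm with a two-finger parallel gripper is mounted at the origin on a cart in front of the work surface, level with it; the furniture and walls round the work are solid. World frame = base frame: x ahead of the robot, y to its left, z up, the work surface at z = 0. Lengths are in m, angles in rad, forces in N, time in s.
With the tool pointing down it reaches from about 0.4 to 0.75 m from the base axis. Payload 19.5 kg.
Tool frame: the origin (TCP) lies at the very end of the fingers, on their centre line; the grasp point (between the pads) lies 19 mm behind it; z points along the fingers, y is the line along which they close (so a half turn about z gives the same grasp; the last joint's range is limited). The gripper opens to 85 mm and grips with 20 to 120 N. Pads are 22 mm wide; open, the fingers measure 114 mm over their backs; the gripper's body (76 mm by 85 mm) begins 54 mm behind the grasp point. The pads swing forward as they close: fully open they stand 13 mm farther back than shut.
Start: joints at [-0.042, 0.707, -0.028, 1.485, 0.022, 0.951, -0.075], TCP at [0.575, 0, 0.231] pointing down, gripper open.
Joint ranges: [-2.71, 2.71], [-0.32, 2.16], [-1.57, 1.52], [0, 2.45], [-1.46, 4.6], [0, 2.02], [-2.83, 2.83]. Speed limits (rad/s): [1.89, 1.89, 2.57, 2.57, 3.01, 3.01, 3.01].

### API

Orientations are given as a rotation vector (axis times angle).
In Python, from plant import arm, imaging, ticket, finder gives the robot as it stands.
- The arm moves only by the tool send_rows, never from a script. Its arguments are lists of equal length, an entry for each row: "xyz": the shift along the tool's x, y, z in mm, a list of three; "roll": the turn about the tool's z in rad. In form: {"xyz": [[tx, ty, tz], ...], "roll": [roll, ...]}. A call has 1 to 10 rows; each row is the pose to reach, as a shift and turn from the pose commanded when the call began, along the tool's axes at that moment; what a row does not reach only later rows make up. A row lasts 1/10 s, in which the tool goes at most 50 mm and 8.59 degrees, less where a joint would pass 70% of its speed; a pose out of reach is approached as far as the arm can. A call with a gripper value outside its range is refused whole. "fingers" is the closure, from 0 (fully open) to 1 (shut), set as the call begins (left out, the last holds). The fingers move at their own pace and stop on an object; "newtons" is the grip in N (left out, the last holds). Time passes only in rows, so rows that repeat a pose let the fingers close. It gives the time, the measured TCP pose, the force and the opening at its end, in the units of the state.
- arm.get_state(): the state, without advancing time (a new reading comes with each control period).
- imaging.get_image(name): name is "scene" or "side" or "wrist"; returns the picture (420x560x3 uint8, red, green, blue); there is no depth.
- imaging.camera_info(name): a dict with "intrinsics" (3x3 intrinsics, pixels), "eye" and "orientation" of the camera in the world. Camera axes: x right, y up, looking along -z (the intrinsics and any distortion apply to the point x, -y, -z); pixel columns grow to the right and rows downward; lengths in m; the calibration is good to about 2 mm. A picture is of the moment at which its call begins: read the wrist's pose just before it. camera_info takes no time and is no camera call; for the wrist camera it gives the pose at the moment of the call.
- ticket.finish_job(): hands the job in, once; it reports no verdict.
Trained networks look in the newest picture that a camera, given by its name, has taken for a name from the list of things; names that differ only in an ending like _2 or _b are one class to them, and where a whole thing is asked for, a point or a joint stands for the part that bears it (a point fixed in the world has none). Each returns a list of dicts, best first, with "confidence" (0 to 1); they miss things now and then, are a little off and sometimes report something else, mostly with a low value. They report only what shows in the picture. A call takes as long as a camera call. They do not tell look-alikes from the thing itself.
- finder.find_in(camera, name): "xyz" ([x, y, z] in m, in world coordinates, good to about 4 mm: the middle of the surface that is visible of it).
- finder.regions_of(camera, name): "pixels" (420x560 bool, what is visible of it).
The state is a dict: "clock": time; "qpos": joint angles; "joint_vel": joint speeds; "tau": joint torques, N m; "ee_pos": TCP position; "tool_rot": TCP orientation; "force": force on the tool from outside, world axes, zero at the start; "ft_torque": the same for the moment, N m; "width": finger opening in m.
Only numpy, scipy, OpenCV 4.12 (cv2) and the standard library are available. Lean on these libraries where they do the work, as an engineer would, in place of code of your own. Each camera call takes 0.05 s, during which the arm holds its last target. There are 200 camera calls.

### The job

The three thread spools each stand in a dish of the wrong colour. Swap them round so that every spool stands upright, flat on the floor of the dish of its own thread colour (black in black, yellow in yellow, red in red); a dish holds only one spool, so use the empty grey dish or another free spot on the way, and the grey dish is empty again at the end. Leave the steel bobbin, the tape measure and the navy cone where they are.

Things in the scene. Friction and masses are not known exactly. Their poses are not given: they have to be found in the camera images.
- spool_black: loose spool of black thread with brown-edged flanges, standing upright on its end: 35 mm in diameter (flanges), 55 mm tall, 35 g, equally graspable across its diameter at any height. On the upper flange is a round sticker, 23 mm across, in the thread's colour (black), so it is known from above too. Origin: centre of its underside; z along its axis, up at the start. At the start it stands in a dish of another colour.
- spool_yellow: loose spool of golden yellow thread with white flanges, standing upright on its end: 35 mm in diameter (flanges), 55 mm tall, 35 g, equally graspable across its diameter at any height. On the upper flange is a round sticker, 23 mm across, in the thread's colour (yellow), so it is known from above too. Origin: centre of its underside; z along its axis, up at the start. At the start it stands in a dish of another colour.
- spool_red: loose spool of red thread with white flanges, standing upright on its end: 35 mm in diameter (flanges), 49 mm tall, 35 g, equally graspable across its diameter at any height. On the upper flange is a round sticker, 23 mm across, in the thread's colour (red), so it is known from above too. Origin: centre of its underside; z along its axis, up at the start. At the start it stands in a dish of another colour.
- dish_black: black shallow round dish, fixed to the table: 70 mm outside diameter, 60 mm inside, flat floor 3 mm above the table, rim 5 mm thick and 7 mm above the table. Holds one spool. Origin: centre of its underside (on the table, z = 0); z up. At the start a spool of another colour stands in it; the black spool belongs here.
- dish_yellow: yellow shallow round dish, fixed to the table: 70 mm outside diameter, 60 mm inside, flat floor 3 mm above the table, rim 5 mm thick and 7 mm above the table. Holds one spool. Origin: centre of its underside (on the table, z = 0); z up. At the start a spool of another colour stands in it; the yellow spool belongs here.
- dish_red: red shallow round dish, fixed to the table: 70 mm outside diameter, 60 mm inside, flat floor 3 mm above the table, rim 5 mm thick and 7 mm above the table. Holds one spool. Origin: centre of its underside (on the table, z = 0); z up. At the start a spool of another colour stands in it; the red spool belongs here.
- dish_grey: grey shallow round dish, fixed to the table: 70 mm outside diameter, 60 mm inside, flat floor 3 mm above the table, rim 5 mm thick and 7 mm above the table. Holds one spool. Origin: centre of its underside (on the table, z = 0); z up. Empty at the start and spare.
- bobbin: bystander: loose steel bobbin with black thread, lying flat between the dishes, 21 mm in diameter, 10 mm high. Origin: centre of its underside.
- tape: bystander: loose yellow round tape measure lying flat to the right of the dishes, 56 x 59 mm, 17 mm high. Origin: near the centre of its underside.
- cone: bystander: loose cone of navy blue thread standing upright between the dishes and the robot, 66 mm in diameter, 114 mm tall. Origin: centre of its underside.
There are look-alikes about, which are no part of the job. What is shaped like the spool_black but purple is not meant.

How it is judged:
At the end, for the whole second after the job is handed in: Each of the three spools is released and at rest, upright (within 0.08 rad), on the floor of the dish of its own colour, its axis within 13.5 mm of the dish's centre (anywhere inside the rim) (horizontal distance between spool_black and dish_black below 0.0135 m and z of spool_black in the frame of dish_black between 0 and 0.006 m and angle between each of spool_black, spool_yellow, spool_red's own z axis and vertical below 0.08 rad and linear speed of each of spool_black, spool_yellow, spool_red below 0.02 m/s and contact force between each of spool_black, spool_yellow, spool_red and the fingers below 0.05 N and horizontal distance between spool_yellow and dish_yellow below 0.0135 m and z of spool_yellow in the frame of dish_yellow between 0 and 0.006 m and horizontal distance between spool_red and dish_red below 0.0135 m and z of spool_red in the frame of dish_red between 0 and 0.006 m); the robot touches nothing.
It fails at once if the steel bobbin is shifted by more than 20 mm (distance of bobbin from where it was at the start of the episode above 0.02 m).
It fails at once if the tape measure is shifted by more than 20 mm (distance of tape from where it was at the start of the episode above 0.02 m).
It fails at once if the navy cone is shifted by more than 20 mm (distance of cone from where it was at the start of the episode above 0.02 m).
It also fails if it takes over 96 s, if anything falls off the work surface, if the arm or the gripper's body presses on something with over 40 N, if the wrist force passes 120 N, or if a joint passes its speed limit or range.

## Working session

There is one attempt and no reset: what is moved stays moved. The work goes in short steps, Python scripts to look and compute and a tool call to move; the robot and the scene stay as the last step left them, time stands still between calls to the robot, and variables do not carry over. Pictures are saved under pics/ and viewed, on a budget of 14 in all, crops included, one or two more only if the job needs it, and the job is handed in when it is done.

Besides the shell and the picture viewer there is one more tool, called as name([rows], argument=value, ...), one row to a line, values as JSON. send_rows: Moves the arm, as the interface text tells. Its arguments: {"type":"object","properties":{"xyz":{"type":"array","items":{"type":"array","items":{"type":"number"}}},"roll":{"type":"array","items":{"type":"number"}},"fingers":{"type":"number"},"newtons":{"type":"number"}},"required":["xyz","roll"]}

```bash
mkdir -p pics; ls; python3 - <<'E'
from plant import arm, imaging, finder
import cv2, numpy as np
s=arm.get_state(); print(s)
for c in ["scene","wrist"]:
    im=imaging.get_image(c); cv2.imwrite(f"pics/{c}0.png",im[:,:,::-1])
    i=imaging.camera_info(c); print(c,i)
    for n in ["spool_black","spool_yellow","spool_red","dish_black","dish_yellow","dish_red","dish_grey","bobbin","tape","cone"]:
        print(n,[(np.round(d["xyz"],3).tolist(),round(d["confidence"],2)) for d in finder.find_in(c,n)[:4]])
E
```

```text
pics
{'clock': 0.0, 'qpos': array([-0.04172607,  0.70706745, -0.02761755,  1.48499274,  0.02199959,
        0.95089342, -0.07547653]), 'joint_vel': array([ 2.16532333e-04,  2.37270184e-04,  8.26654180e-04,  1.09989001e-03,
        5.63594476e-04,  1.65724890e-03, -2.26913431e-05]), 'tau': array([-3.35119905e-03, -8.83210659e+01,  1.23306759e+00, -2.36173260e+01,
        1.66974653e-02,  6.38553465e-03, -2.14882397e-05]), 'ee_pos': array([5.74741904e-01, 1.45959704e-05, 2.30849345e-01]), 'tool_rot': array([-2.22087352e+00, -2.22098396e+00,  1.21138280e-03]), 'force': array([ 0.20057785, -0.43949359, -0.28194664]), 'ft_torque': array([0.04747632, 0.00323541, 0.00316981]), 'width': 0.08541890327173474}
scene {'intrinsics': array([[389.90546893,   0.        , 277.53353765],
       [  0.        , 389.90546893, 204.18903888],
       [  0.        ,   0.        ,   1.        ]]), 'eye': array([ 0.20063731, -0.76575711,  0.74051592]), 'orientation': array([ 0.58976129, -0.17033739, -0.49651449])}
spool_black [([0.456, -0.246, 0.042], 0.73), ([0.275, -0.307, 0.044], 0.61)]
spool_yellow [([0.47
[... 302 characters left out ...]
ey []
bobbin [([0.321, -0.222, 0.067], 0.66)]
tape [([0.436, -0.488, 0.015], 0.79)]
cone [([0.323, -0.222, 0.067], 0.75), ([0.574, -0.357, 0.004], 0.45)]
wrist {'intrinsics': array([[325.78179116,   0.        , 277.05154694],
       [  0.        , 325.78179116, 211.04038084],
       [  0.        ,   0.        ,   1.        ]]), 'eye': array([0.57478003, 0.0668114 , 0.37383633]), 'orientation': array([-2.67152811e-01,  2.88656705e-04,  1.30189877e-04])}
spool_black [([0.297, -0.296, 0.023], 0.61), ([0.469, -0.221, 0.022], 0.56)]
spool_yellow []
spool_red []
dish_black []
dish_yellow []
dish_red [([0.475, -0.218, 0.001], 0.6)]
dish_grey [([0.598, -0.218, 0.003], 0.6)]
bobbin []
tape []
cone []
```

View pics/scene0.png

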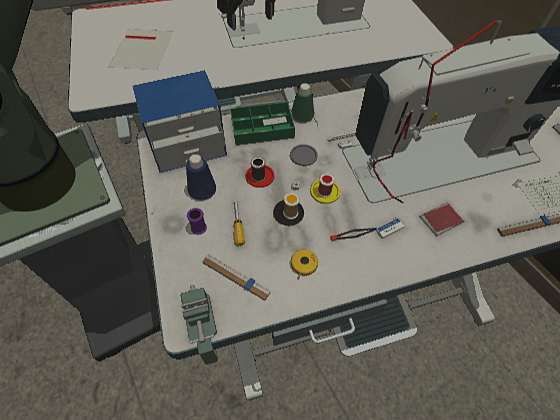

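View pics/wrist0.png

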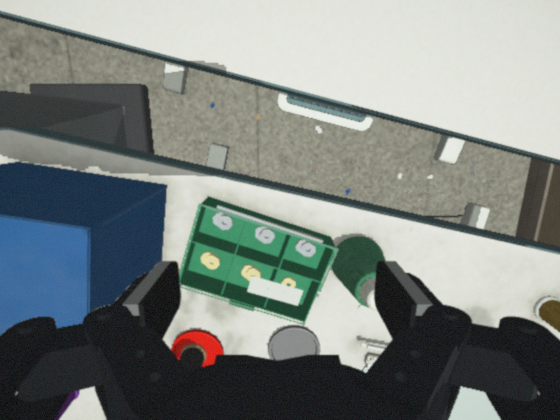

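The scene picture shows the black spool in the red dish (258,172), the red spool in the yellow dish (325,189), and the yellow spool in the black dish (289,210). The grey dish (304,155) is empty, the bobbin is at (296,185) and the cone at (200,178). The wrist view only reaches the red dish (198,350) and the grey dish (293,345), next to a green box and a green cone. I'll move over the dishes.

send_rows([
  [-40,-8,0],
  [-80,-16,0],
  [-120,-24,0],
  [-160,-32,0],
  [-200,-40,0],
  [-240,-48,0],
  [-270,-55,0],
  [-270,-55,0],
  [-270,-55,0],
  [-270,-55,0],
], roll=[0,0,0,0,0,0,0,0,0,0])

```text
clock: 2.1
ee_pos: [0.5204, -0.2689, 0.2313]
tool_rot: [-2.22, -2.223, -0.001]
force: [-0.3, 0.4, -0.1]
width: 0.0854
```

```bash
cat > h.py <<'E'
from plant import arm, imaging, finder
import cv2, numpy as np
from scipy.spatial.transform import Rotation as R
def snap(c,name=None):
    i=imaging.camera_info(c); im=imaging.get_image(c)
    if name: cv2.imwrite(f"pics/{name}.png",im[:,:,::-1])
    return i,im
def back(i,uv,z):
    K=i["intrinsics"]; d=np.linalg.inv(K)@[uv[0],uv[1],1]; d=R.from_rotvec(i["orientation"]).apply([d[0],-d[1],-d[2]])
    return i["eye"]+d*(z-i["eye"][2])/d[2]
def find(c,names):
    for n in names: print(c,n,[(np.round(d["xyz"],4).tolist(),round(d["confidence"],2)) for d in finder.find_in(c,n)[:3]])
def st():
    s=arm.get_state(); print({k:np.round(s[k],4).tolist() for k in("clock","ee_pos","tool_rot","force","width")})
SP=["spool_black","spool_yellow","spool_red"]; DI=["dish_black","dish_yellow","dish_red","dish_grey"]
E
python3 - <<'E'
from h import *
st(); i,im=snap("wrist","wrist1"); find("wrist",SP+DI+["bobbin","cone","tape"])
E
```

```text
{'clock': 2.1, 'ee_pos': [0.5204, -0.2689, 0.2313], 'tool_rot': [-2.2198, -2.2226, -0.0007], 'force': [-0.3487, 0.4473, -0.0687], 'width': 0.0854}
wrist spool_black [([0.4682, -0.2294, 0.0541], 0.79), ([0.2911, -0.2951, 0.0525], 0.71)]
wrist spool_yellow [([0.4815, -0.35, 0.056], 0.94)]
wrist spool_red [([0.5802, -0.3455, 0.0528], 0.79)]
wrist dish_black [([0.478, -0.3452, 0.0033], 0.77)]
wrist dish_yellow [([0.5808, -0.3348, 0.0054], 0.76)]
wrist dish_red [([0.4789, -0.2221, -0.0015], 0.58)]
wrist dish_grey [([0.5987, -0.2276, 0.0058], 0.87)]
wrist bobbin [([0.5305, -0.2984, 0.0076], 0.72)]
wrist cone [([0.3458, -0.2072, 0.0817], 0.68), ([0.5999, -0.2278, 0.0047], 0.4)]
wrist tape [([0.4372, -0.4764, 0.0171], 0.75)]
```

View pics/wrist1.png

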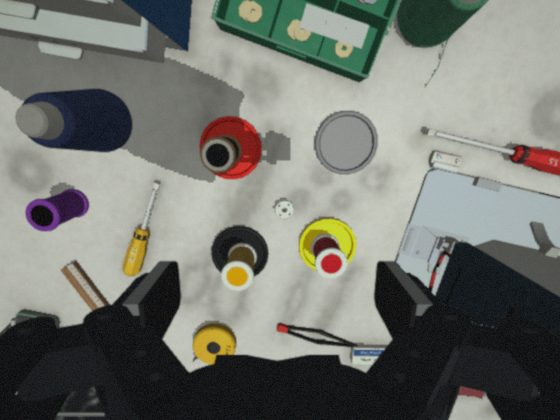

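The wrist picture shows the black spool top at (219,154) over the red dish (231,148), and the yellow top at (237,276) over the black dish (240,252). The red top is at (331,261) over the yellow dish (327,245). The grey dish is at (345,142), the bobbin at (284,208). The area around the grey dish is clear. Next I'll get precise positions from colour masks.

```bash
cat >> h.py <<'E'
from scipy.optimize import least_squares
def hsv(im): return cv2.cvtColor(im,cv2.COLOR_RGB2HSV).astype(int)
def mask(im,col):
    h=hsv(im); H,S,V=h[...,0],h[...,1],h[...,2]
    return {"red":((H<8)|(H>172))&(S>130)&(V>80),"yellow":(H>15)&(H<35)&(S>130)&(V>110),"black":(V<60),"grey":(S<25)&(V>90)&(V<165)}[col]
def circ(i,im,col,c0,r,z,win=1.25,draw=None):
    """outer-circle fit of known radius around world c0 (one reweighting)"""
    m=mask(im,col); v,u=np.nonzero(m); P=np.array([back(i,(a,b),z)[:2] for a,b in zip(u+0.0,v+0.0)])
    P=P[np.hypot(*(P-c0).T)<win*r]
    best=None
    for dx in np.arange(-.02,.0201,.001):
        for dy in np.arange(-.02,.0201,.001):
            d=np.hypot(*(P-c0-[dx,dy]).T); s=np.sum(d<r)-np.sum(d>r)-0
            if best is None or s>best[0]: best=(s,[[dx,dy]])
            elif s==best[0]: best[1].append([dx,dy])
    return np.array(c0)+np.mean(best[1],0),len(P)
E
python3 - <<'E'
from h import *
i,im=snap("wrist")
for n,uv in [("black",(240,252)),("yellow",(327,245)),("red",(231,148)),("grey",(345.5,142))]:
    c0=back(i,uv,.006)[:2]; print("dish",n,np.round(c0,4),circ(i,im,n,c0,.035,.006))
for n,uv,z in [("black",(219,154),.058),("yellow",(237,276),.058),("red",(331,261),.052)]:
    c0=back(i,uv,z)[:2]; print("spool",n,np.round(c0,4),circ(i,im,n,c0,.0115,z))
E
```

```text
dish black [ 0.4748 -0.3553] (array([ 0.47445168, -0.35498743]), 1326)
dish yellow [ 0.5799 -0.3462] (array([ 0.58089251, -0.34523654]), 1376)
dish red [ 0.4685 -0.2312] (array([ 0.46748828, -0.23016827]), 1863)
dish grey [ 0.5954 -0.2246] (array([ 0.59542045, -0.22461093]), 3230)
spool black [ 0.464  -0.2329] (array([ 0.46251838, -0.23287574]), 406)
spool yellow [ 0.4771 -0.3612] (array([ 0.47713859, -0.36020876]), 307)
spool red [ 0.5774 -0.3466] (array([ 0.57806096, -0.34826335]), 294)
```

send_rows([
  [18,-29,0],
  [36,-58,0],
  [36,-58,40],
  [36,-58,80],
  [36,-58,120],
  [36,-58,130],
  [36,-58,130],
], roll=[0,0,0,0,0,0,0], fingers=0.25, newtons=30)

```text
clock: 3.4
ee_pos: [0.4617, -0.2339, 0.1009]
tool_rot: [-2.22, -2.22, 0.001]
force: [0.0, 0.2, 0.7]
width: 0.064
```

```bash
python3 - <<'E'
from h import *
st(); i,im=snap("wrist","wrist2"); find("wrist",SP[:1])
for n,c0,r,z in [("red",(.4675,-.23),.035,.006),("black",(.4625,-.233),.0115,.058)]:
    print(n,circ(i,im,n,c0,r,z))
i,im=snap("scene")
for n,uv in [("grey",(304,155)),("yellow",(325,189)),("black",(289,210))]:
    c0=back(i,uv,.006)[:2]; print("scene",n,np.round(c0,4),circ(i,im,n,c0,.035,.006))
E
```

```text
{'clock': 3.4, 'ee_pos': [0.4617, -0.2339, 0.1009], 'tool_rot': [-2.2202, -2.2203, 0.0012], 'force': [0.0215, 0.1621, 0.6933], 'width': 0.064}
wrist spool_black [([0.4654, -0.2259, 0.0573], 0.91), ([0.2921, -0.2891, 0.0405], 0.8)]
red (array([ 0.468, -0.23 ]), 3667)
black (array([ 0.4625, -0.233 ]), 968)
scene grey [ 0.5947 -0.2285] (array([ 0.59524469, -0.23752558]), 518)
scene yellow [ 0.5816 -0.3437] (array([ 0.57962053, -0.34673928]), 293)
scene black [ 0.4768 -0.3539] (array([ 0.47178538, -0.35787973]), 366)
```

View pics/wrist2.png

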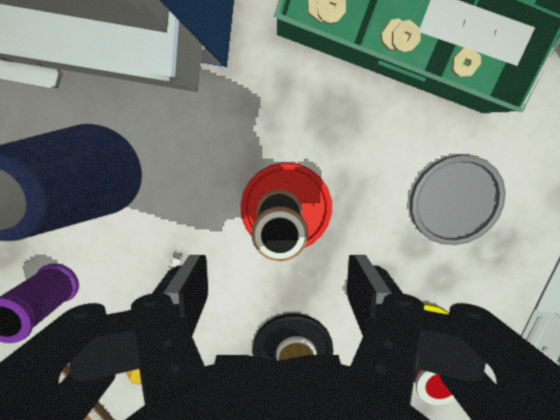

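The spool top (279,232) sits centred between the pads (195 and 365), and both views agree. I'll descend and grip.

send_rows([
  [0,0,25],
  [0,0,50],
  [0,0,70],
  [0,0,79],
  [0,0,79],
  [0,0,79],
], roll=[0,0,0,0,0,0])

```text
clock: 4.15
ee_pos: [0.4625, -0.2343, 0.0235]
tool_rot: [2.221, 2.22, 0.001]
force: [0.1, 0.2, 1.1]
width: 0.0639
```

send_rows([
  [0,0,0],
  [0,0,0],
  [0,0,0],
  [0,0,0],
  [0,0,0],
  [0,0,0],
  [0,0,0],
  [0,0,0],
], roll=[0,0,0,0,0,0,0,0], fingers=1.0, newtons=30)

```text
clock: 4.95
ee_pos: [0.4623, -0.2342, 0.0231]
tool_rot: [2.221, 2.221, 0.0]
force: [-1.3, 0.7, 10.4]
width: 0.0341
```

send_rows([
  [0,0,-25],
  [0,0,-50],
  [0,0,-75],
  [3,35,-80],
  [5,70,-80],
  [8,105,-80],
  [10,133,-80],
  [10,133,-80],
  [10,133,-80],
], roll=[0,0,0,0,0,0,0,0,0])

```text
clock: 5.85
ee_pos: [0.5947, -0.2239, 0.1022]
tool_rot: [-2.221, -2.221, 0.001]
force: [-1.2, 0.2, -0.3]
width: 0.0335
```

```bash
python3 - <<'E'
from h import *
st(); i,im=snap("wrist","wrist3")
print(circ(i,im,"grey",(.595,-.225),.035,.006), circ(i,im,"black",(.595,-.225),.0115,.138))
E
```

```text
{'clock': 5.85, 'ee_pos': [0.5947, -0.2239, 0.1022], 'tool_rot': [-2.2209, -2.2215, 0.0006], 'force': [-1.2117, 0.1885, -0.3412], 'width': 0.0335}
(array([ 0.591, -0.212]), 4772) (array([ 0.594, -0.222]), 2540)
```

View pics/wrist3.png

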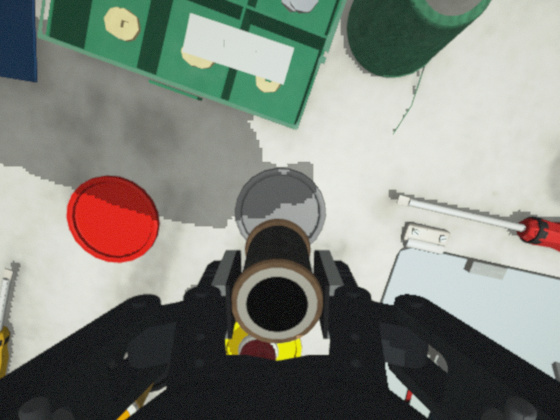

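The spool is held upright (top at (276,303)), with the grey dish (281,212) below it. I'll lower it.

send_rows([
  [0,0,25],
  [0,0,50],
  [0,0,68],
  [0,0,75],
  [0,0,78.5],
  [0,0,78.5],
  [0,0,78.5],
], roll=[0,0,0,0,0,0,0])

```text
clock: 6.6
ee_pos: [0.5953, -0.2242, 0.0247]
tool_rot: [2.221, 2.221, 0.001]
force: [-1.0, -0.1, -0.1]
width: 0.0336
```

send_rows([
  [0,0,0],
  [0,0,0],
  [0,0,0],
  [0,0,0],
  [0,0,0],
  [0,0,0],
], roll=[0,0,0,0,0,0], fingers=0.25)

```text
clock: 7.2
ee_pos: [0.5949, -0.224, 0.0237]
tool_rot: [-2.221, -2.221, 0.0]
force: [-0.3, -0.1, 0.4]
width: 0.0639
```

send_rows([
  [0,0,-20],
  [0,0,-45],
  [0,0,-80],
  [-40,-6,-80],
  [-80,-12,-80],
  [-123,-17,-80],
  [-123,-17,-80],
  [-123,-17,-80],
], roll=[0,0,0,0,0,0,0,0])

```text
clock: 8.0
ee_pos: [0.5775, -0.3477, 0.1034]
tool_rot: [-2.223, -2.219, 0.0]
force: [0.1, 0.6, 0.1]
width: 0.0642
```

```bash
python3 - <<'E'
from h import *
st(); i,im=snap("wrist","wrist4")
print(circ(i,im,"yellow",(.581,-.345),.035,.006), circ(i,im,"red",(.578,-.348),.0115,.052), circ(i,im,"black",(.595,-.225),.0115,.058))
E
```

```text
{'clock': 8.0, 'ee_pos': [0.5775, -0.3477, 0.1034], 'tool_rot': [-2.2229, -2.2193, 0.0001], 'force': [0.082, 0.5883, 0.0974], 'width': 0.0642}
(array([ 0.581, -0.346]), 3475) (array([ 0.578, -0.348]), 925) (array([ 0.595, -0.223]), 955)
```

View pics/wrist4.png

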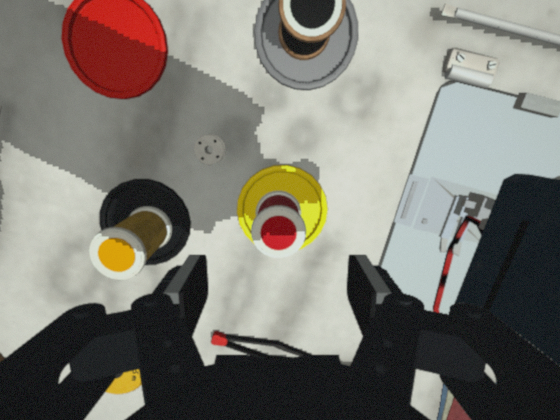

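The black spool stands in the grey dish, and the red spool (280,232) is centred between the pads. Before descending I'll check clearance to the sewing-machine head by triangulating its corner, at (455,243) in the earlier view and (505,178) here.

```bash
python3 - <<'E'
from h import *
i=imaging.camera_info("wrist"); j=dict(i); j["eye"]=i["eye"]+np.array([.5204-.5775,-.2689+.3477,.2313-.1034])
for z in np.arange(0,.24,.03): print(round(z,2),np.round(back(i,(505,178),z)[:2],3),np.round(back(j,(455,243),z)[:2],3))
k=imaging.camera_info("scene")
for z in (.03,.06,.09,.12,.15,.2,.25): print(z,np.round(back(k,(358,148),z)[:2],3),np.round(back(k,(370,72),z)[:2],3))
E
```

```text
0.0 [ 0.752 -0.321] [ 0.738 -0.344]
0.03 [ 0.73  -0.316] [ 0.721 -0.332]
0.06 [ 0.709 -0.311] [ 0.703 -0.321]
0.09 [ 0.688 -0.306] [ 0.686 -0.309]
0.12 [ 0.667 -0.301] [ 0.668 -0.298]
0.15 [ 0.646 -0.296] [ 0.651 -0.286]
0.18 [ 0.625 -0.291] [ 0.634 -0.275]
0.21 [ 0.603 -0.286] [ 0.616 -0.264]
0.03 [ 0.711 -0.291] [ 0.922 -0.064]
0.06 [ 0.69  -0.311] [ 0.891 -0.094]
0.09 [ 0.668 -0.331] [ 0.861 -0.124]
0.12 [ 0.647 -0.351] [ 0.83  -0.153]
0.15 [ 0.625 -0.371] [ 0.8   -0.183]
0.2 [ 0.589 -0.405] [ 0.749 -0.232]
0.25 [ 0.553 -0.438] [ 0.698 -0.281]
```

```bash
python3 - <<'E'
from h import *
a=snap("scene")[1][20:240,200:480]; b=snap("side")[1]
o=np.hstack([cv2.resize(a,(420,330)),cv2.resize(b,(380,285)).copy() if 0 else cv2.copyMakeBorder(cv2.resize(b,(380,285)),0,45,0,0,cv2.BORDER_CONSTANT)])
cv2.imwrite("pics/sc5.png",o[:,:,::-1])
E
```

```text
(no output)
```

View pics/sc5.png

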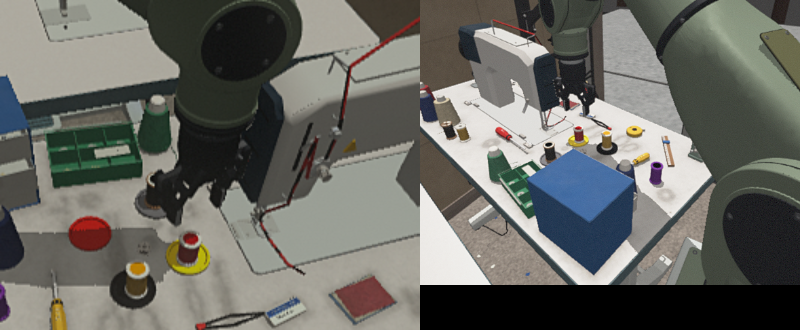

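The black spool stands in the grey dish. However, the wide wrist link above the gripper sits close to the machine head, so I'll take a closer look at the gap from the side camera before going down.

```bash
python3 - <<'E'
from h import *
i,b=snap("side"); print(i)
cv2.imwrite("pics/sd6.png",cv2.resize(b[0:190,60:320],(780,570),interpolation=cv2.INTER_CUBIC)[:,:,::-1])
s=arm.get_state(); print(s["qpos"])
# projections of reference points
def proj(p):
    c=R.from_rotvec(i["orientation"]).inv().apply(np.array(p)-i["eye"]); u=i["intrinsics"]@[c[0],-c[1],-c[2]]; return np.round(((u[:2]/u[2])-[60,0])*3).tolist()
for p in [(.675,-.303,.1),(.675,-.303,.27),(.655,-.35,.1),(.578,-.348,.26),(.578,-.348,.18),(.655,-.348,.26),(.501,-.348,.26),(.578,-.348,.35)]: print(p,proj(p))
E
```

```text
{'intrinsics': array([[414.31911173,   0.        , 283.20650885],
       [  0.        , 414.31911173, 208.25114952],
       [  0.        ,   0.        ,   1.        ]]), 'eye': array([0.09344748, 0.27041586, 0.54237473]), 'orientation': array([ 0.33303313, -1.22753834, -2.36376173])}
[ 0.5207094   1.01342331 -0.07214185  1.20460389  0.07614255  0.92627215
  0.43811197]
(0.675, -0.303, 0.1) [368.0, 503.0]
(0.675, -0.303, 0.27) [330.0, 272.0]
(0.655, -0.35, 0.1) [431.0, 482.0]
(0.578, -0.348, 0.26) [495.0, 291.0]
(0.578, -0.348, 0.18) [505.0, 406.0]
(0.655, -0.348, 0.26) [402.0, 271.0]
(0.501, -0.348, 0.26) [596.0, 312.0]
(0.578, -0.348, 0.35) [482.0, 145.0]
```

View pics/sd6.png

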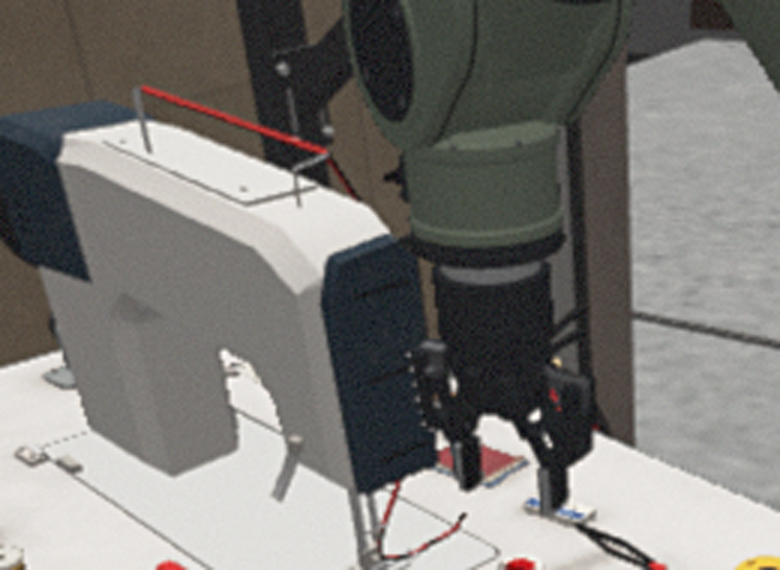

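The wrist flange (columns 405-565, about 53 mm radius) clears the head face by about 25 mm, and the wider joint stays above the head top. I'll grip a bit higher on the spool, and descend slowly with narrower fingers.

send_rows([
  [0,0,8],
  [0,0,16],
  [0,0,24],
  [0,0,32],
  [0,0,40],
  [0,0,40],
], roll=[0,0,0,0,0,0], fingers=0.35)

```text
clock: 8.8
ee_pos: [0.5775, -0.3467, 0.0624]
tool_rot: [-2.22, -2.22, 0.001]
force: [0.3, -0.1, -0.4]
width: 0.0554
```

```bash
python3 - <<'E'
from h import *
i,b=snap("side"); st()
cv2.imwrite("pics/sd7.png",cv2.resize(b[0:190,60:320],(780,570),interpolation=cv2.INTER_CUBIC)[:,:,::-1])
E
```

```text
{'clock': 8.85, 'ee_pos': [0.5777, -0.3469, 0.0631], 'tool_rot': [-2.2208, -2.2207, 0.0005], 'force': [-0.3549, 0.5957, -0.0307], 'width': 0.0554}
```

View pics/sd7.png

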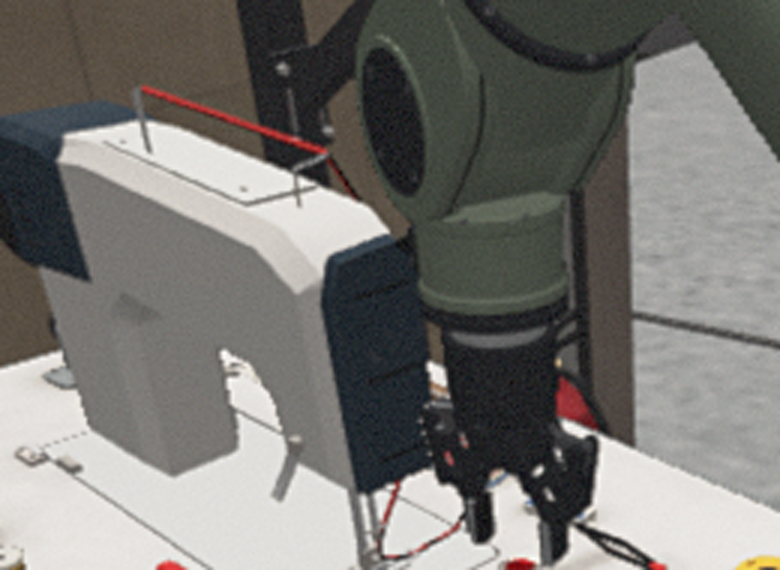

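Nothing touches; the wide joint at (400,120) stays above the head top. I'll continue down.

send_rows([
  [0,0,7],
  [0,0,14],
  [0,0,21],
  [0,0,28],
  [0,0,34],
  [0,0,34],
], roll=[0,0,0,0,0,0])

```text
clock: 9.45
ee_pos: [0.5776, -0.3467, 0.0287]
tool_rot: [-2.22, -2.221, 0.001]
force: [-0.8, 0.0, -0.3]
width: 0.0558
```

send_rows([
  [0,0,0],
  [0,0,0],
  [0,0,0],
  [0,0,0],
  [0,0,0],
  [0,0,0],
  [0,0,0],
], roll=[0,0,0,0,0,0,0], fingers=1.0, newtons=30)

```text
clock: 10.15
ee_pos: [0.5782, -0.3471, 0.0301]
tool_rot: [2.221, 2.221, 0.0]
force: [-0.3, 0.2, 6.1]
width: 0.0334
```

send_rows([
  [0,0,-25],
  [0,0,-50],
  [0,0,-75],
  [30,-28,-75],
  [60,-56,-75],
  [90,-84,-75],
  [117,-110,-75],
  [117,-110,-75],
  [117,-110,-75],
  [117,-110,-75],
], roll=[0,0,0,0,0,0,0,0,0,0])

```text
clock: 11.15
ee_pos: [0.4686, -0.2307, 0.1048]
tool_rot: [2.221, 2.22, 0.0]
force: [0.0, -0.4, -0.6]
width: 0.0335
```

send_rows([
  [0,0,25],
  [0,0,50],
  [0,0,65],
  [0,0,72],
  [0,0,74.5],
  [0,0,74.5],
  [0,0,74.5],
], roll=[0,0,0,0,0,0,0])

```text
clock: 11.85
ee_pos: [0.4684, -0.2303, 0.0308]
tool_rot: [2.221, 2.221, 0.0]
force: [0.3, 0.2, 0.7]
width: 0.0332
```

send_rows([
  [0,0,0],
  [0,0,0],
  [0,0,0],
  [0,0,0],
  [0,0,0],
  [0,0,0],
], roll=[0,0,0,0,0,0], fingers=0.25)

```text
clock: 12.45
ee_pos: [0.4679, -0.23, 0.0303]
tool_rot: [-2.221, -2.221, 0.0]
force: [-0.1, -0.4, -0.7]
width: 0.0639
```

send_rows([
  [0,0,-20],
  [0,0,-45],
  [0,0,-75],
  [-40,3,-75],
  [-80,6,-75],
  [-120,9,-75],
  [-130,9,-75],
  [-130,9,-75],
], roll=[0,0,0,0,0,0,0,0])

```text
clock: 13.25
ee_pos: [0.4763, -0.3613, 0.1049]
tool_rot: [-2.224, -2.219, 0.001]
force: [0.3, 0.8, -0.7]
width: 0.064
```

```bash
python3 - <<'E'
from h import *
st(); i,im=snap("wrist","wrist8")
print(circ(i,im,"black",(.4745,-.355),.035,.006), circ(i,im,"yellow",(.477,-.3605),.0115,.058), circ(i,im,"yellow",(.581,-.3455),.035,.006),circ(i,im,"red",(.468,-.23),.0115,.052,1.1))
E
```

```text
{'clock': 13.25, 'ee_pos': [0.4763, -0.3613, 0.1049], 'tool_rot': [-2.2238, -2.2189, 0.0007], 'force': [0.3375, 0.7598, -0.6969], 'width': 0.064}
(array([ 0.47416667, -0.35566667]), 3420) (array([ 0.477 , -0.3605]), 990) (array([ 0.581 , -0.3455]), 6460) (array([ 0.468 , -0.2335]), 691)
```

View pics/wrist8.png

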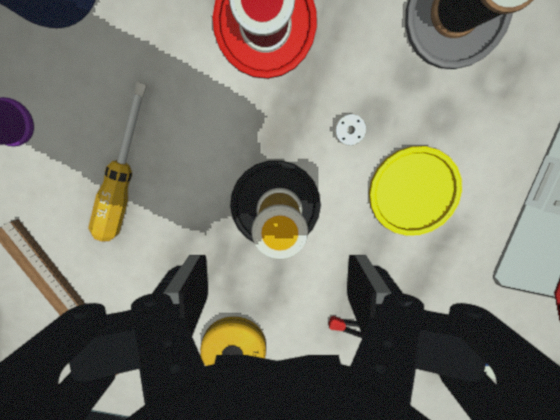

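The red spool stands in the red dish (265,15). The yellow spool (278,232) is centred, and the yellow dish (415,190) is empty. I'll grip the yellow spool.

send_rows([
  [0,0,25],
  [0,0,45],
  [0,0,60],
  [0,0,71],
  [0,0,71],
  [0,0,71],
], roll=[0,0,0,0,0,0])

```text
clock: 13.9
ee_pos: [0.4772, -0.3599, 0.0348]
tool_rot: [2.221, 2.222, 0.0]
force: [-0.6, 0.7, -0.8]
width: 0.0639
```

send_rows([
  [0,0,0],
  [0,0,0],
  [0,0,0],
  [0,0,0],
  [0,0,0],
  [0,0,0],
  [0,0,0],
  [0,0,0],
], roll=[0,0,0,0,0,0,0,0], fingers=1.0, newtons=30)

```text
clock: 14.7
ee_pos: [0.4772, -0.3602, 0.035]
tool_rot: [2.221, 2.221, 0.0]
force: [-1.2, 1.7, 7.0]
width: 0.0334
```

send_rows([
  [0,0,-20],
  [0,0,-40],
  [0,0,-60],
  [4,25,-60],
  [8,50,-60],
  [12,75,-60],
  [15,102,-60],
  [15,102,-60],
  [15,102,-60],
], roll=[0,0,0,0,0,0,0,0,0])

```text
clock: 15.6
ee_pos: [0.5789, -0.3448, 0.0942]
tool_rot: [-2.221, -2.222, 0.0]
force: [-0.6, -0.2, -0.3]
width: 0.0333
```

send_rows([
  [0,0,12],
  [0,0,24],
  [0,0,36],
  [0,0,48],
  [0,0,56],
  [0,0,59.5],
  [0,0,59.5],
  [0,0,59.5],
], roll=[0,0,0,0,0,0,0,0])

```text
clock: 16.4
ee_pos: [0.5789, -0.3451, 0.0349]
tool_rot: [2.222, 2.221, -0.0]
force: [-2.0, 1.1, 4.4]
width: 0.033
```

send_rows([
  [0,0,0],
  [0,0,0],
  [0,0,0],
  [0,0,0],
  [0,0,0],
  [0,0,0],
], roll=[0,0,0,0,0,0], fingers=0.3)

```text
clock: 17.0
ee_pos: [0.579, -0.345, 0.0348]
tool_rot: [-2.221, -2.221, 0.0]
force: [-0.2, -0.1, 0.0]
width: 0.0599
```

send_rows([
  [0,0,-15],
  [0,0,-35],
  [0,0,-55],
  [0,0,-70],
  [40,5,-70],
  [80,10,-70],
  [120,15,-70],
  [120,15,-70],
  [120,15,-70],
], roll=[0,0,0,0,0,0,0,0,0])

```text
clock: 17.9
ee_pos: [0.5943, -0.2245, 0.1055]
tool_rot: [2.22, 2.223, 0.0]
force: [1.5, -1.0, -0.6]
width: 0.0597
```

```bash
python3 - <<'E'
from h import *
st(); i,im=snap("wrist")
print(circ(i,im,"black",(.595,-.223),.0115,.058))
E
```

```text
{'clock': 17.9, 'ee_pos': [0.5943, -0.2245, 0.1055], 'tool_rot': [2.2195, 2.2227, 0.0], 'force': [1.5002, -0.9537, -0.5783], 'width': 0.0597}
(array([ 0.595 , -0.2225]), 934)
```

send_rows([
  [0,0,25],
  [0,0,45],
  [0,0,60],
  [0,0,75],
  [0,0,75],
  [0,0,75],
], roll=[0,0,0,0,0,0])

```text
clock: 18.55
ee_pos: [0.5941, -0.2253, 0.0301]
tool_rot: [2.222, 2.221, -0.0]
force: [-0.2, -0.3, 0.3]
width: 0.0598
```

send_rows([
  [0,0,0],
  [0,0,0],
  [0,0,0],
  [0,0,0],
  [0,0,0],
  [0,0,0],
  [0,0,0],
  [0,0,0],
], roll=[0,0,0,0,0,0,0,0], fingers=1.0, newtons=30)

```text
clock: 19.35
ee_pos: [0.5943, -0.2252, 0.0307]
tool_rot: [2.221, 2.221, 0.001]
force: [-0.9, -0.1, 6.1]
width: 0.0338
```

send_rows([
  [0,0,-25],
  [0,0,-50],
  [0,0,-75],
  [-32,-30,-75],
  [-64,-60,-75],
  [-96,-90,-75],
  [-131,-120,-75],
  [-131,-120,-75],
  [-131,-120,-75],
], roll=[0,0,0,0,0,0,0,0,0])

```text
clock: 20.25
ee_pos: [0.4736, -0.3567, 0.1052]
tool_rot: [2.223, 2.219, 0.0]
force: [0.3, 1.3, -0.8]
width: 0.0337
```

send_rows([
  [0,0,25],
  [0,0,50],
  [0,0,65],
  [0,0,72],
  [0,0,74.5],
  [0,0,74.5],
  [0,0,74.5],
], roll=[0,0,0,0,0,0,0])

```text
clock: 20.95
ee_pos: [0.4745, -0.3561, 0.031]
tool_rot: [2.221, 2.221, 0.0]
force: [0.7, 0.0, 0.2]
width: 0.0339
```

send_rows([
  [0,0,0],
  [0,0,0],
  [0,0,0],
  [0,0,0],
  [0,0,0],
  [0,0,0],
], roll=[0,0,0,0,0,0], fingers=0.25)

```text
clock: 21.55
ee_pos: [0.4739, -0.356, 0.0303]
tool_rot: [-2.221, -2.221, 0.0]
force: [0.2, 0.4, 0.4]
width: 0.0643
```

send_rows([
  [0,0,-15],
  [0,0,-35],
  [0,0,-65],
  [0,0,-100],
  [30,15,-140],
  [60,30,-180],
  [88,46,-200],
  [88,46,-200],
  [88,46,-200],
], roll=[0,0,0,0,0,0,0,0,0])

```text
clock: 22.45
ee_pos: [0.5201, -0.2676, 0.2314]
tool_rot: [2.219, 2.222, 0.0]
force: [-0.6, -0.3, -0.9]
width: 0.0642
```

```bash
python3 - <<'E'
from h import *
st(); i,im=snap("wrist","wrist9"); find("wrist",SP+["bobbin","tape","cone"])
for n,c,z,m in [("black",(.474,-.3555),.058,"black"),("yellow",(.579,-.345),.058,"yellow"),("red",(.468,-.231),.052,"red")]:
    print(n,circ(i,im,m,c,.0115,z))
cv2.imwrite("pics/fin.png",np.hstack([cv2.resize(im[60:310,150:430],(448,400)),cv2.resize(snap("scene")[1][130:240,180:345][:,:],(352,234)).repeat(1,0) if 0 else cv2.copyMakeBorder(cv2.resize(snap("scene")[1][130:240,180:345],(352,234)),0,166,0,0,cv2.BORDER_CONSTANT)])[:,:,::-1])
E
```

```text
{'clock': 22.45, 'ee_pos': [0.5201, -0.2676, 0.2314], 'tool_rot': [2.2194, 2.2218, 0.0003], 'force': [-0.6493, -0.2614, -0.8673], 'width': 0.0642}
wrist spool_black [([0.2916, -0.2935, 0.0539], 0.77), ([0.4796, -0.3471, 0.0608], 0.55)]
wrist spool_yellow [([0.4907, -0.3444, 0.0022], 0.72), ([0.5776, -0.3372, 0.0559], 0.57)]
wrist spool_red [([0.4702, -0.2332, 0.0533], 0.83), ([0.5968, -0.2256, 0.0041], 0.57)]
wrist bobbin [([0.5281, -0.297, 0.0085], 0.78)]
wrist tape [([0.4395, -0.4735, 0.0154], 0.72)]
wrist cone [([0.3454, -0.2038, 0.0821], 0.87)]
black (array([ 0.47428571, -0.3535    ]), 269)
yellow (array([ 0.5785, -0.345 ]), 313)
red (array([ 0.468, -0.231]), 389)
```

View pics/fin.png

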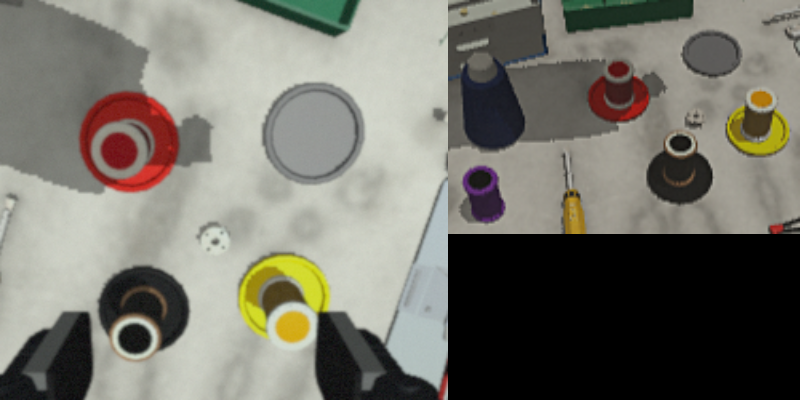

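All three spools stand upright in the dishes of their own colour, at (135,337), (292,325) and (120,150). The grey dish (313,133) is empty and the bystanders haven't moved. I'll hand it in.

```bash
python3 -c "
from plant import ticket
print(ticket.finish_job())"
```

```text
the job is handed in; nothing more can be done
None
```

All three spools now stand upright in the dishes of their own colour, and I handed the job in at about 22.5 s of the 96 s allowed. No verdict came back. I moved black to the grey dish, red to red, yellow to yellow, then black from grey to black.

**Placement:** the last wrist picture put each spool's top within about 3 mm of its dish centre (limit 13.5 mm). The grey dish is empty, and the gripper was open and raised clear.

**Bystanders:** the networks put the bobbin, tape measure and navy cone within about 4 mm of where they started, which is about the networks' own accuracy.

**Checks that disagreed:**
- The networks gave some wrong first choices at the end: the purple look-alike as the black spool, a point at table height by the black dish as the yellow spool, and the grey dish as a second red spool. The pictures and my colour fits contradicted these.
- My colour fit of the grey dish was about 10 mm off in two views; in one of them a shadow lay across the dish. I used the clean overhead fit instead.

The wrist came close to the sewing-machine head over the yellow dish. I estimated 25 mm of clearance, and the force readings there showed no sign of contact.

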